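# Reset the tripped dust extractor control box with the reset pin

## Robot

A 7-joint arm with a two-finger parallel gripper is mounted at the origin on the work surface; the furniture and walls round the work are solid. World frame = base frame: x ahead of the robot, y to its left, z up, the work surface at z = 0. Lengths are in mm, angles in rad, forces in N, time in s.
With the tool pointing down it reaches from about 425 to 950 mm from the base axis. Payload 16.7 kg.
Tool frame: the origin (TCP) lies on the front face of the gripper's body, between the roots of the fingers; the fingertips stand 97 mm ahead of it and the grasp point (between the pads) lies 78 mm ahead of it; y points along the fingers, x is the direction in which the jaws open and shut, and the axes are right-handed (so a half turn about y gives the same grasp; the last joint's range is limited). The gripper opens to 94 mm and grips with 3 to 60 N. Pads are 16 mm wide; open, the fingers measure 119 mm over their backs; the gripper's body (75 mm by 177 mm) begins 78 mm behind the grasp point.
Start: joints at [1.034, 0.426, 0.074, 1.606, -0.034, 1.111, -0.067], TCP at [254.594, -625.11, 302.667] pointing down, gripper open.
Joint ranges: [-2.85, 2.85], [-0.5, 2.14], [-1.23, 1.37], [0.21, 2.46], [-1.02, 4.16], [0.16, 2.05], [-2.73, 2.73]. Speed limits (rad/s): [1.89, 1.89, 2.39, 2.39, 3.01, 3.01, 3.01].

## Interface

Orientations are given as a rotation vector (axis times angle).
In Python, from workcell import telemetry, viewer, ticket gives the robot as it stands. The module is installed in compiled form; this text tells all that it offers.
- The arm moves only by the tool apply_moves, never from a script. Its argument "targets" is a list of rows, each a list of 2 entries, a list of its own where there are three numbers: the shift along the tool's x, y, z in m, then the turn about the tool's y in rad. In form: [[[x, y, z], roll], ...]. A call has 1 to 8 rows; each row shifts and turns the commanded pose from where the row before left it, along the tool's axes as they then stand; what a row does not reach is not made up. A row lasts 1/8 s, in which the tool goes at most 62.5 mm and 10.7 degrees, less where a joint would pass 70% of its speed; a pose out of reach is approached as far as the arm can. A call is refused whole if a number of a shift passes 0.0625 or a number of a turn 0.188, either way. A call with a gripper value outside its range is refused whole. "claw" is the gripper command: -1 is shut, 1 is fully open, values between are in proportion, set as the call begins (left out, the last holds). The fingers move at their own pace and stop on an object; the grip force is fixed at half the most. Time passes only in rows, so rows that do not move let the fingers close. It gives the time, the measured TCP pose, the force and the opening at its end, in the units of the state.
- telemetry.get_obs(): the state, without advancing time (a new reading comes with each control period).
- viewer.get_image(name): name is "scene" or "top"; returns a dict with "color" (384x512x3 uint8, red, green, blue), "intrinsics" (3x3 intrinsics, pixels), "world_from_camera" (4x4, takes a point from camera to world coordinates). Camera axes: x right, y down, z forward; pixel columns grow to the right and rows downward; lengths in mm; the calibration is good to about 2 mm. A picture is of the moment at which its call begins. There is no depth.
- ticket.job_done(): hands the job in, once; it reports no verdict.
The state is a dict: "time": time; "joint_pos": joint angles; "qd": joint speeds; "tau": joint torques, N m; "tool_pos": TCP position; "ee_rot": TCP orientation; "contact_force": force on the tool from outside, world axes, zero at the start; "ft_torque": the same for the moment, N m; "opening": finger opening in mm.
Only numpy, scipy, OpenCV 4.12 (cv2) and the standard library are available. Lean on these libraries where they do the work, as an engineer would, in place of code of your own. Each camera call takes 0.05 s, during which the arm holds its last target. There are 200 camera calls.

## Task

The dust extractor's blue and grey control box has tripped. First turn the black bar knob anticlockwise past its detent to its far stop, so that its yellow cover swings off the reset port and stays off; then take the orange-handled reset pin from its stand, reach its steel tip down through the port and press the recessed red button gently, well down. Finish while still gripping the pin and holding the button down with it, and leave the blue paint jar and the pink bottle where they are.

Things in the scene. Friction and masses are not known exactly. Their poses are not given: they have to be found in the camera images.
- control_box: fixed box, blue below with a grey panel block on top, 150 x 180 x 62 mm (x, y, z); origin at the centre of its underside on the table; its x axis points away from the robot at yaw 0, its z axis up. The panel's flat top is 62 mm above the origin. Two small pilot lamps stand 9 mm above the panel at x +45, y -55 and -33 mm
- port (a point): centre of the round reset port, an 18 mm hole with a thin yellow rim, at the level of the panel's top (box frame x -20, y -36, z 62 mm); at the start the yellow cover lies over it. The red button's top is 18 mm below this point, straight down the hole
- knob_grip (a point): grip point on the upright axis of the black bar knob (box frame x -20, y +36 mm), 29 mm above the panel; turns with the knob. The bar is 14 mm thick along the point's x, 42 mm long along its y; its flat sides run from 7.5 to 40.5 mm above the panel, over a 32 mm round skirt
- cover_tip (a point): centre of the yellow cover's 31 mm round end, over the port when the knob reads 0. The cover is a 3 mm thick, 15 mm wide arm fixed to the knob, 3 to 6 mm above the panel; this point is 72 mm from the knob's axis along knob_grip's -y
- guard_knob (a joint): turn of the knob, rad: 0 at the start (cover over the port), positive anticlockwise from above; hard stop at 1.2, where the cover stands well clear of the port. A spring detent resists with up to about 0.15 N m before 0.6, then carries the knob on to the stop and keeps it there; short of 0.6 it springs back
- reset_button (a joint): travel of the red button (16 mm round), m: 0 up, 0.008 fully down, straight down along the port. A spring pushes it back: about 2 N at the start of its travel, 6 N fully down, so it rises when let go
- pin_stand: fixed stand: flat dark base 80 x 64 x 5 mm with a wooden block 36 x 36 mm on it, top 62 mm above the table, with a 10 mm hole down its middle; origin at the centre of its underside, right below the hole
- pin_grip (a point): middle of the reset pin's round orange handle (18 mm thick, 56 mm long); the pin stands upright in its stand, this point 97 mm above the table. The handle ends 25 mm above and 31 mm below this point; under it a 24 mm steel flange, 4 mm thick, rests on the stand, then comes the thin shaft. 60 g; it lifts straight up out of the stand by 60 mm
- pin_tip (a point): rounded lower end of the pin's steel shaft (7 mm thick, 55 mm long below the flange), 90 mm straight below pin_grip; z axis along the pin, up towards the handle
- jar: bystander: blue paint jar, 66 mm wide, 96 mm tall, loose; origin at the centre of its underside
- bottle: bystander: pink bottle with a round red cap, 51 mm wide, 107 mm tall, loose; origin at the centre of its underside
Not all that is in view belongs to the job. Of the things like the part that bears pin_grip, leave any that is purple, turquoise or white; of the rest the larger one is meant.

How it is judged (in metres and radians):
On the way, in this order (a step that is already met when the one before it is completed fails the run):
1. the knob is turned past its detent and stays beyond 1.0 rad, with the pin still in its stand (value of joint guard_knob above 1 rad and z of pin_tip in the frame of pin_stand below 0.02 m), for 0.3 s.
2. the pin is lifted clear out of its stand by the gripper (z of pin_tip in the frame of pin_stand above 0.062 m and contact force between the fingers and reset_pin above 2 N), for 0.2 s.
3. the pin's tip, through the port, presses the button at least 5 mm down (value of joint guard_knob above 1 rad and value of joint reset_button above 0.005 m and contact force between reset_pin and reset_button above 1 N and contact force between the fingers and reset_pin above 2 N and z of pin_tip in the frame of port below -0.018 m and horizontal distance between pin_tip and port below 0.009 m and angle between pin_tip's own z axis and vertical below 0.4 rad), for 0.3 s.
At the end, for the whole second after the job is handed in: The knob is beyond 1.0 rad; the gripper still holds the pin (over 2 N), the pin is within 0.4 rad of upright, its tip is 18 mm or more below the panel's top and within 9 mm of the port's axis, and it keeps the red button at least 5 mm of its 8 mm down with more than 1 N, all through the last second (all of step 3); the arm keeps its last pose, push and grip.
It fails at once if the pin is pressed on the button with more than 30 N (contact force between reset_pin and reset_button above 30 N).
It fails at once if the jar is pushed more than 25 mm from where it stood (distance of jar from where it was at the start of the episode above 0.025 m).
It fails at once if the pink bottle is pushed more than 25 mm from where it stood (distance of bottle from where it was at the start of the episode above 0.025 m).
It also fails if it takes over 48 s, if anything falls off the work surface, if the arm or the gripper's body presses on something with over 40 N, if the wrist force passes 120 N, or if a joint passes its speed limit or range.

## Working session

There is one attempt and no reset: what is moved stays moved. The work goes in short steps, Python scripts to look and compute and a tool call to move; the robot and the scene stay as the last step left them, time stands still between calls to the robot, and variables do not carry over. Pictures are saved under pics/ and viewed, about 8 in all and at most 12, crops included, and the job is handed in when it is done.

Besides the shell and the picture viewer there is one more tool, called by a JSON object that holds its "op" and its "data", one argument or row to a line. apply_moves: Moves the arm, as the interface text tells. Its arguments: {"type":"object","properties":{"targets":{"type":"array","items":{"type":"array"}},"claw":{"type":"number"}},"required":["targets"]}

```bash
mkdir -p pics; cat > h.py <<'E'
import numpy as np, cv2
from workcell import telemetry, viewer, ticket
from scipy.spatial.transform import Rotation as R
def img(n): 
    d=viewer.get_image(n); return d
def save(d,f,crop=None,s=1):
    c=d["color"][:,:,::-1]
    if crop: c=c[crop[1]:crop[3],crop[0]:crop[2]]
    cv2.imwrite("pics/"+f,cv2.resize(c,None,fx=s,fy=s,interpolation=cv2.INTER_CUBIC))
def ray(d,u,v):
    K=np.array(d["intrinsics"]);T=np.array(d["world_from_camera"])
    r=T[:3,:3]@np.linalg.solve(K,[u,v,1.]);return T[:3,3],r/np.linalg.norm(r)
def plane(d,u,v,z):
    o,r=ray(d,u,v);return o+r*(z-o[2])/r[2]
def proj(d,p):
    T=np.linalg.inv(np.array(d["world_from_camera"]));q=np.array(d["intrinsics"])@(T[:3,:3]@np.array(p)+T[:3,3]);return q[:2]/q[2]
def st():
    o=telemetry.get_obs();print(o["time"],np.round(o["tool_pos"],1),np.round(R.from_rotvec(o["ee_rot"]).as_matrix(),3).tolist(),np.round(o["contact_force"],1),np.round(o["ft_torque"],2),o["opening"]);return o
E
python3 - <<'E'
from h import *
st()
a=img("scene");b=img("top")
cv2.imwrite("pics/a.png",a["color"][:,:,::-1]);save(a,"a.png",s=1.5);save(b,"b.png",s=1.5)
for d in(a,b):print(np.round(d["intrinsics"],1).tolist(),np.round(d["world_from_camera"],3).tolist())
E
```

```text
0.0 [ 254.5 -624.9  302. ] [[0.377, -0.001, 0.926], [-0.926, 0.001, 0.377], [-0.001, -1.0, -0.0]] [-0.7 -0.5 -0.4] [ 0.   -0.03 -0.  ] 93.53524426215844
[[377.6, 0.0, 252.3], [0.0, 377.6, 186.1], [0.0, 0.0, 1.0]] [[0.767, -0.35, 0.537, 106.377], [-0.642, -0.417, 0.644, -567.335], [-0.001, -0.839, -0.545, 558.178], [0.0, 0.0, 0.0, 1.0]]
[[413.5, 0.0, 257.9], [0.0, 413.5, 190.1], [0.0, 0.0, 1.0]] [[0.002, -0.997, 0.081, 478.771], [-1.0, -0.002, 0.001, -35.981], [-0.001, -0.081, -0.997, 924.016], [0.0, 0.0, 0.0, 1.0]]
```

View pics/a.png

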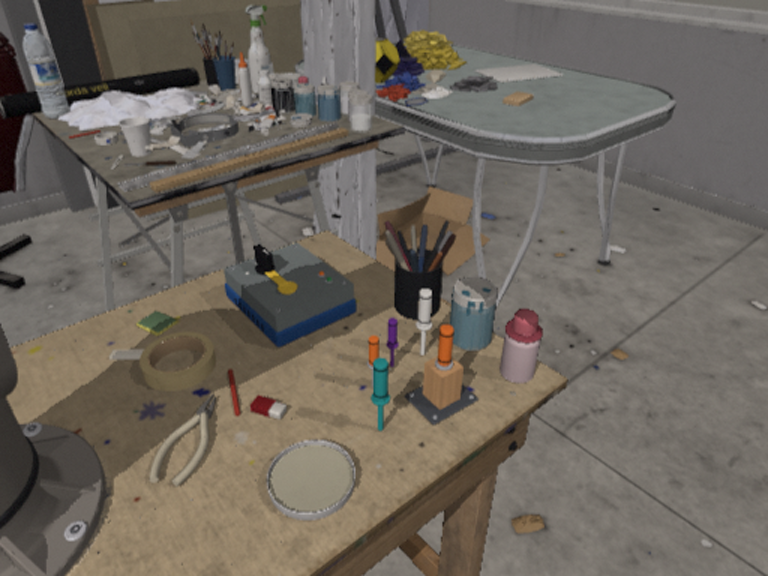

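View pics/b.png

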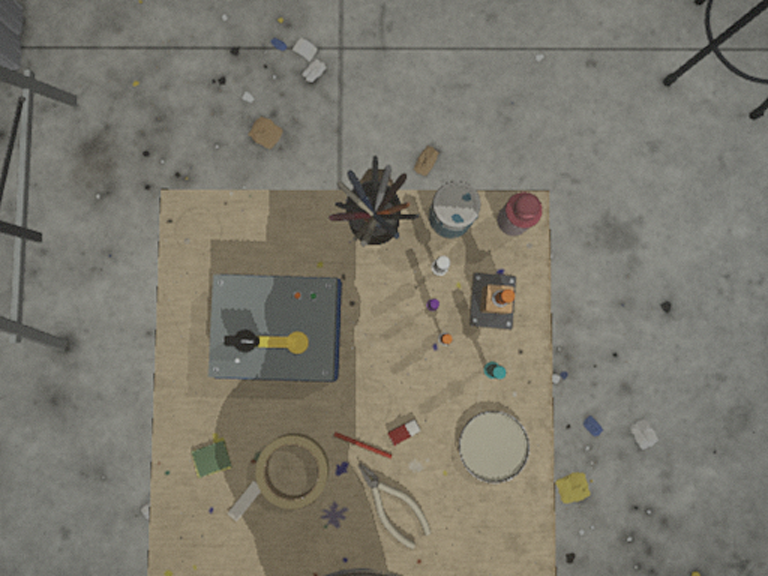

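Scene view (1.5x px): candidates for the pin are the big orange one in the wooden stand (445,340), the small orange one (374,348), purple (392,340), white (424,315) and turquoise (380,385). By the description I choose the orange one at (445,340), which is at (505,297) in the top view. The knob is at (243,341) in the top view and the cover tip at (298,342). Next I measure and check the choice in a crop.

```bash
cat > m.py <<'E'
from h import *
def mask(d,lo,hi,box):
    h=cv2.cvtColor(d["color"],cv2.COLOR_RGB2HSV);m=cv2.inRange(h,lo,hi);z=np.zeros_like(m);x0,y0,x1,y1=box;z[y0:y1,x0:x1]=m[y0:y1,x0:x1];return z
def big(m):
    n,l,s,c=cv2.connectedComponentsWithStats(m);i=1+np.argmax(s[1:,4]);return (l==i).astype(np.uint8)*255,s[i],c[i]
def tri(d1,p1,d2,p2):
    o1,r1=ray(d1,*p1);o2,r2=ray(d2,*p2);t=np.linalg.lstsq(np.c_[r1,-r2],o2-o1,rcond=None)[0];a=o1+r1*t[0];b=o2+r2*t[1];return (a+b)/2,np.linalg.norm(a-b)
E
python3 - <<'E'
from m import *
a=img("scene");b=img("top")
OR=((4,150,120),(14,255,255));
ma,sa,ca=big(mask(a,*OR,(285,210,310,250)));mb,sb,cb=big(mask(b,*OR,(322,185,350,210)))
print("pin",sa,ca,sb,cb,tri(a,ca,b,cb), plane(b,*cb,105))
YE=((18,140,100),(32,255,255))
for d,bx,n in((a,(165,170,205,200),"a"),(b,(160,215,212,242),"b")):
    m,s,c=big(mask(d,*YE,bx));M=cv2.resize(m,None,fx=8,fy=8,interpolation=cv2.INTER_LINEAR);M=(M>127).astype(np.uint8)
    D=cv2.distanceTransform(M,cv2.DIST_L2,5);y,x=np.unravel_index(D.argmax(),D.shape);t=((x+.5)/8-.5,(y+.5)/8-.5)
    ys,xs=np.nonzero(m);v=cv2.fitLine(np.c_[xs,ys].astype(np.float32),cv2.DIST_HUBER,0,.01,.01).ravel()
    p=plane(d,*t,68);q=plane(d,v[2],v[3],68);q2=plane(d,v[2]+10*v[0],v[3]+10*v[1],68)
    print(n,s,c,"tip",np.round(t,1),D.max()/8,np.round(p,1),"cent",np.round(plane(d,*c,68),1),"dir",np.round((q2-q)/np.linalg.norm(q2-q),3), np.round(v,2))
# panel top corners
for d in (b,):
    h=cv2.cvtColor(d["color"],cv2.COLOR_RGB2HSV)
    for p in [(150,200),(180,210),(220,240),(225,220),(145,240),(130,200),(250,220)]:print(p,h[p[1],p[0]])
c1=cv2.resize(a["color"][150:300,140:370],None,fx=3.4,fy=3.4,interpolation=2)[:,:,::-1]
cv2.imwrite("pics/c.png",c1)
c1=cv2.resize(b["color"][110:270,130:370],None,fx=3.3,fy=3.3,interpolation=2)[:,:,::-1];cv2.imwrite("pics/d.png",c1)
E
```

```text
pin [292 216  10  28 211] [296.49763033 229.16113744] [334 193   9   9  58] [338.20689655 196.81034483] (array([ 530.71000008, -194.1213261 ,   98.06116341]), np.float64(5.149163968028351)) [ 532.222684   -194.50165195  105.        ]
a [177 180  21  16 146] [187.78082192 188.30136986] tip [189.8 191.4] 4.125 [463.8  88.4  68. ] cent [467.3 102.9  68. ] dir [ 0.034 -0.999  0.   ] [  0.81   0.59 187.25 187.83]
b [172 221  33  15 267] [190.7752809  227.75655431] tip [197.7 227.9] 6.475002 [469.6  88.9  68. ] cent [470.  103.1  68. ] dir [-0.037 -0.999  0.   ] [1.0000e+00 4.0000e-02 1.8957e+02 2.2765e+02]
(150, 200) [ 70  13 121]
(180, 210) [53 11 95]
(220, 240) [72 14 93]
(225, 220) [108 128  74]
(145, 240) [ 83   9 109]
(130, 200) [ 21  55 143]
(250, 220) [ 22  62 149]
```

View pics/c.png

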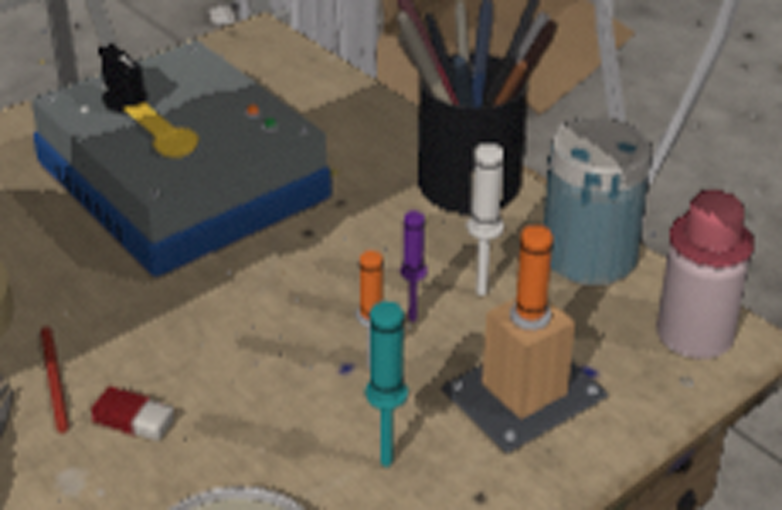

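View pics/d.png

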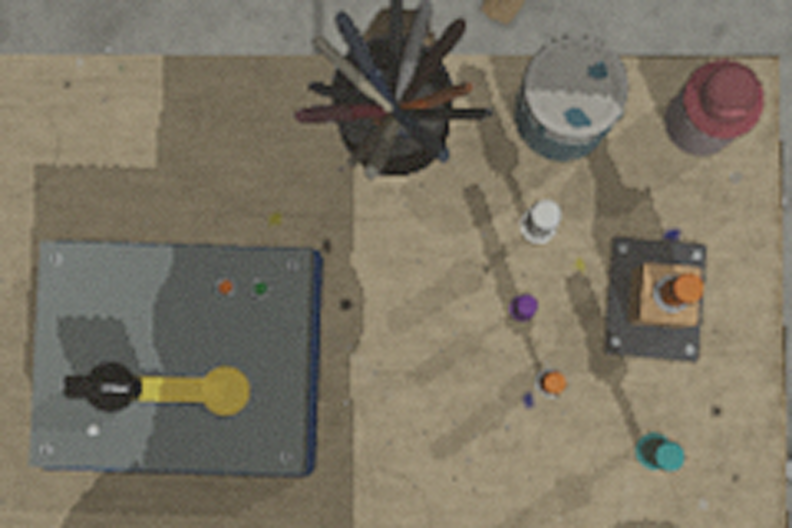

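The crops confirm the choice: the large orange pin is in the wooden block at crop (535,265) in the scene view. The small orange one at (371,280) has no block. The jar and bottle stand behind the pin. Next: cross-check with the screws and refine the positions.

```bash
python3 - <<'E'
from m import *
a=img("scene");b=img("top")
f=lambda x,y:((x+.5)/3.3-.5+130,(y+.5)/3.3-.5+110)
g=lambda x,y:((x+.5)/3.4-.5+140,(y+.5)/3.4-.5+150)
S=[plane(b,*f(*p),62)for p in((55,258),(293,265),(46,450),(286,457))];print("screws top",np.round(S,1).tolist(),np.round(np.mean(S,0),1))
c=np.mean(S,0)[:2]
for y in(-.03,-.037,-.047):
    r=np.array([[np.cos(y),-np.sin(y)],[np.sin(y),np.cos(y)]]);print(y,"port",c+r@[-20,-36],"knob",c+r@[-20,36])
print("lamps top",plane(b,*f(225,287),70),plane(b,*f(261,288),70),"scene",plane(a,*g(253,110),70),plane(a,*g(270,123),70))
print("tip scene ",plane(a,*g(175,142),68))
print("pin scene",plane(a,296.5,229.2,94),"top",plane(b,338.2,196.8,115),"handle top face",plane(b,*f(689,288),122),"flange/base screws:",[np.round(plane(b,*f(*p),5),1).tolist() for p in((623,248),(697,256),(615,343),(690,350))])
print("jar",plane(b,*f(577,85),96),"bottle",plane(b,*f(731,90),107))
E
```

```text
screws top [[552.9, 198.4, 62.0], [548.8, 47.4, 62.0], [432.0, 201.1, 62.0], [428.1, 50.6, 62.0]] [490.4 124.4  62. ]
-0.03 port [469.366321    89.02721551] knob [471.52599701 160.99481794]
-0.037 port [469.11915201  89.17557707] knob [471.78254422 161.1262987 ]
-0.047 port [468.76786848  89.39051536] knob [472.15062274 161.311006  ]
lamps top [534.19008923  89.18361598  70.        ] [533.61686299  66.59643934  70.        ] scene [529.14523482  83.15812144  70.        ] [528.4628516   61.56510689  70.        ]
tip scene  [466.22313447  86.56445191  68.        ]
pin scene [ 532.01142716 -189.62416898   94.        ] top [ 531.59033574 -192.5529057   115.        ] handle top face [ 530.89258348 -191.66000622  122.        ] flange/base screws: [[565.5, -170.1, 5.0], [560.2, -220.1, 5.0], [501.3, -164.1, 5.0], [496.7, -214.5, 5.0]]
jar [ 657.56675758 -129.46484075   96.        ] bottle [ 652.32982494 -221.65287952  107.        ]
```

{"op": "apply_moves", "data": {
  "targets": [
    [[0,0,0],-0.164],
    [[0,0,0],-0.164],
    [[0,0,0],-0.164],
    [[0,0,0],-0.164],
    [[0,0,0],-0.164],
    [[0,0,0],-0.164],
    [[0,0,0],-0.164]
  ],
  "claw": 1
}}

```text
time: 1.18
tool_pos: [254.5, -625.1, 302.6]
ee_rot: [-1.571, 0.024, -0.024]
contact_force: [-0.5, 0.4, 0.3]
opening: 93.8
```

{"op": "apply_moves", "data": {
  "targets": [
    [[0.028,0,0.047],0],
    [[0.028,0,0.047],0],
    [[0.028,0,0.047],0],
    [[0.028,0,0.047],0],
    [[0.028,0,0.047],0],
    [[0.028,0,0.047],0],
    [[0.028,0,0.047],0],
    [[0.028,0,0.047],0]
  ]
}}

```text
time: 2.17
tool_pos: [492.7, -255.9, 302.9]
ee_rot: [-1.571, 0.028, -0.029]
contact_force: [0.6, -0.1, 0.6]
opening: 94.0
```

{"op": "apply_moves", "data": {
  "targets": [
    [[0,0,0.052],0],
    [[0,0,0.052],0],
    [[0,0,0.052],0],
    [[0,0,0.052],0],
    [[0,0,0.052],0],
    [[0,0,0.052],0],
    [[0,0,0.052],0],
    [[0,0,0.045],0]
  ]
}}

```text
time: 3.18
tool_pos: [506.6, 153.2, 302.9]
ee_rot: [-1.57, 0.028, -0.028]
contact_force: [-0.1, -1.2, 0.1]
opening: 93.8
```

```bash
cat >> h.py <<'E'
def go(x,y,z,yaw=None):
    o=st();M=R.from_rotvec(o["ee_rot"]).as_matrix();print("shift",np.round(M.T@(np.array([x,y,z])-o["tool_pos"]),1),"yaw now",np.arctan2(M[1,0],M[0,0]),"q",np.round(o["joint_pos"],2))
E
python3 -c "
from h import *
go(471.8,161.1,91+78)"
```

```text
3.175 [506.6 153.2 302.9] [[0.999, 0.0, 0.036], [-0.036, 0.0, 0.999], [0.0, -1.0, 0.0]] [-0.1 -1.2  0.1] [-0.13 -0.1  -0.03] 93.79029354537488
shift [-35.1 133.9   6.6] yaw now -0.035637620354129165 q [ 0.13  0.24 -0.63  1.9   0.16  1.05 -0.6 ]
```

{"op": "apply_moves", "data": {
  "targets": [
    [[-0.035,0,0.0066],0],
    [[0,0.04,0],0],
    [[0,0.04,0],0],
    [[0,0.03,0],0],
    [[0,0.022,0],0],
    [[0,0,0],0],
    [[0,0,0],0]
  ]
}}

```text
time: 4.05
tool_pos: [472.3, 159.4, 171.5]
ee_rot: [-1.57, 0.028, -0.029]
contact_force: [0.1, -0.3, 0.1]
opening: 94.2
```

```bash
python3 -c "
from h import *
go(471.8,161.1,91+78)
a=img('scene');b=img('top')
c=np.hstack([cv2.resize(d['color'][y:y+110,x:x+110],None,fx=3.6,fy=3.6,interpolation=2) for d,x,y in((a,130,110),(b,110,170))])
cv2.imwrite('pics/e.png',c[:,:,::-1])"
```

```text
4.05 [472.3 159.4 171.5] [[0.999, 0.001, 0.036], [-0.036, 0.0, 0.999], [0.001, -1.0, 0.0]] [ 0.1 -0.3  0.1] [-0.04 -0.09 -0.  ] 94.15324593813163
shift [-0.6  2.5  1.7] yaw now -0.03598077701253023 q [ 0.05  0.37 -0.6   2.08  0.29  0.77 -0.76]
```

View pics/e.png

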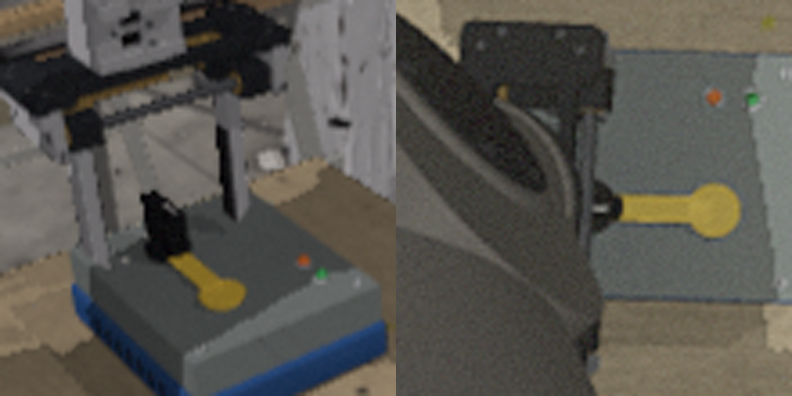

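The left half shows the fingers straddling the bar knob at (165,225), one on each side and clear of it. The right half shows the cover still over the port at (715,210). Next I close.

{"op": "apply_moves", "data": {
  "targets": [
    [[-0.0006,0,0.0017],0],
    [[0,0,0],0],
    [[0,0,0],0],
    [[0,0,0],0],
    [[0,0,0],0],
    [[0,0,0],0],
    [[0,0,0],0],
    [[0,0,0],0]
  ],
  "claw": -1
}}

```text
time: 5.15
tool_pos: [471.5, 160.9, 170.7]
ee_rot: [-1.571, 0.028, -0.028]
contact_force: [-0.9, -0.3, 0.3]
opening: 17.4
```

{"op": "apply_moves", "data": {
  "targets": [
    [[0,0,0],-0.06],
    [[0,0,0],-0.06],
    [[0,0,0],0]
  ]
}}

```text
time: 5.52
tool_pos: [471.4, 160.9, 170.7]
ee_rot: [-1.57, -0.066, 0.066]
contact_force: [-1.0, -0.4, 1.4]
opening: 13.4
```

{"op": "apply_moves", "data": {
  "targets": [
    [[0,0,0],-0.14],
    [[0,0,0],-0.14],
    [[0,0,0],-0.14],
    [[0,0,0],-0.14],
    [[0,0,0],-0.14],
    [[0,0,0],0]
  ]
}}

```text
time: 6.28
tool_pos: [471.3, 160.8, 170.7]
ee_rot: [-1.483, -0.611, 0.612]
contact_force: [-3.5, 0.7, 3.7]
opening: 13.7
```

{"op": "apply_moves", "data": {
  "targets": [
    [[0,0,0],-0.1],
    [[0,0,0],-0.1],
    [[0,0,0],-0.1],
    [[0,0,0],-0.08],
    [[0,0,0],0],
    [[0,0,0],0]
  ]
}}

```text
time: 7.02
tool_pos: [471.3, 160.8, 170.7]
ee_rot: [-1.376, -0.901, 0.902]
contact_force: [-3.9, -0.5, 4.6]
opening: 14.0
```

```bash
python3 -c "
from h import *
go(471.8,161.1,91+78)
a=img('scene');b=img('top')
c=np.hstack([cv2.resize(d['color'][y:y+110,x:x+110],None,fx=3.6,fy=3.6,interpolation=2) for d,x,y in((a,130,110),(b,110,170))])
cv2.imwrite('pics/f.png',c[:,:,::-1])"
```

```text
7.025 [471.3 160.8 170.7] [[0.399, -0.0, -0.917], [0.917, -0.0, 0.399], [-0.0, -1.0, 0.0]] [-3.9 -0.5  4.6] [-0.26  0.5   0.11] 14.008101359142547
shift [ 0.4  1.7 -0.4] yaw now 1.1601823478134803 q [ 0.26  0.44 -0.86  2.07  0.45  0.82  0.29]
```

View pics/f.png

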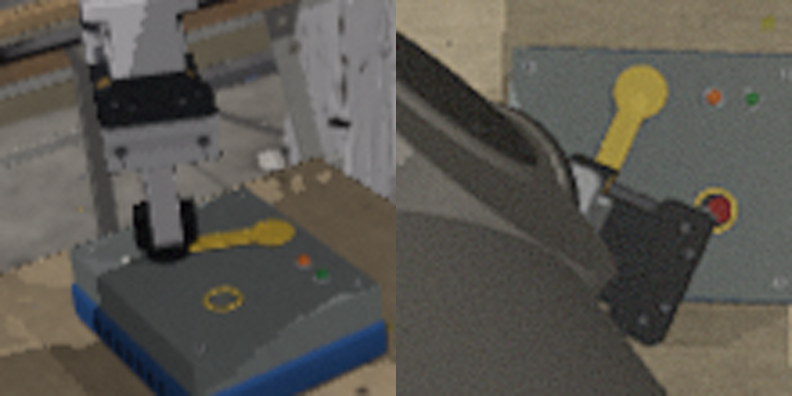

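The cover is swung clear at (640,95) in the right half, and the port rim with the red button is exposed at (718,210). Yaw shows about 1.196 rad of turn. Next I release and rise.

{"op": "apply_moves", "data": {
  "targets": [
    [[0,0,0],0],
    [[0,0,0],0],
    [[0,0,0],0],
    [[0,0,0],0],
    [[0,0,0],0],
    [[0,0,0],0]
  ],
  "claw": 1
}}

```text
time: 7.88
tool_pos: [471.5, 160.9, 170.7]
ee_rot: [-1.375, -0.904, 0.904]
contact_force: [0.0, 0.7, 0.3]
opening: 70.6
```

{"op": "apply_moves", "data": {
  "targets": [
    [[0,-0.05,0],0],
    [[0,-0.05,0],0],
    [[0,-0.045,0],0],
    [[-0.05,0,0],0.18],
    [[0,0,0],0.18],
    [[0,0,0],0.18],
    [[0,0,0],0.18]
  ]
}}

```text
time: 8.75
tool_pos: [451.6, 114.8, 315.8]
ee_rot: [-1.544, -0.343, 0.343]
contact_force: [0.1, 0.8, -0.2]
opening: 94.1
```

```bash
python3 -c "
from m import *
go(531,-192.2,302)"
```

```text
8.75 [451.6 114.8 315.8] [[0.906, 0.0, -0.424], [0.424, -0.0, 0.906], [0.0, -1.0, -0.0]] [ 0.1  0.8 -0.2] [ 0.02 -0.11 -0.  ] 94.09403209731667
shift [ -58.2   13.9 -311.7] yaw now 0.4376381843802086 q [ 0.44  0.15 -0.89  2.    0.13  1.05 -0.07]
```

{"op": "apply_moves", "data": {
  "targets": [
    [[0,0,0],0.146],
    [[0,0,0],0.146],
    [[0,0,0],0.146],
    [[0.0132,0,-0.051],0],
    [[0.0132,0,-0.051],0],
    [[0.0132,0,-0.051],0],
    [[0.0132,0,-0.051],0],
    [[0.0132,0,-0.051],0]
  ]
}}

```text
time: 9.75
tool_pos: [519.4, -141.3, 315.8]
ee_rot: [-1.571, -0.005, 0.005]
contact_force: [0.8, 1.1, -0.5]
opening: 93.8
```

```bash
python3 -c "
from m import *
go(531,-192.2,97+78)
b=img('top');a=img('scene')
m=mask(b,(18,120,80),(34,255,255),(160,195,215,245));ys,xs=np.nonzero(m);print(len(xs))
cv2.imwrite('pics/g.png',cv2.resize(b['color'][180:250,120:240],None,fx=6,fy=6,interpolation=2)[:,:,::-1])"
```

```text
9.75 [ 519.4 -141.3  315.8] [[1.0, 0.0, -0.006], [0.006, -0.0, 1.0], [0.0, -1.0, -0.0]] [ 0.8  1.1 -0.5] [-0.01 -0.1   0.03] 93.769855609656
shift [ 11.3 140.8 -50.9] yaw now 0.005977297848675793 q [ 0.7   0.25 -0.64  1.87  0.17  1.08 -0.  ]
266
```

View pics/g.png

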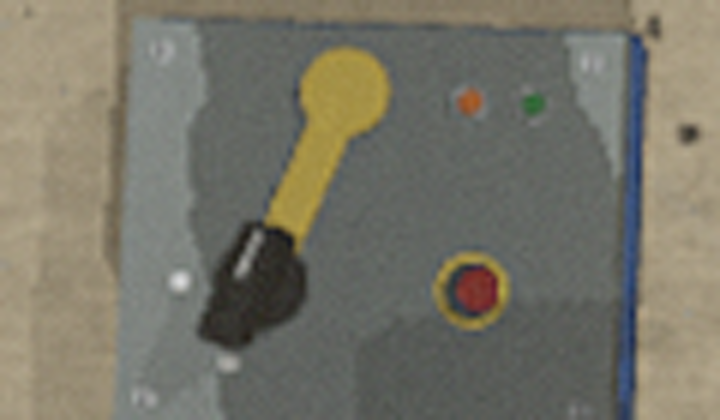

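The cover stays off, with its tip at (345,90). The port ring is centred at about (471,290) in the crop, with the red button inside.

{"op": "apply_moves", "data": {
  "targets": [
    [[0.0115,0,-0.051],0],
    [[0,0.03,0],0],
    [[0,0.03,0],0],
    [[0,0,0],0],
    [[0,0,0],0]
  ]
}}

```text
time: 10.48
tool_pos: [531.4, -190.3, 256.8]
ee_rot: [-1.571, -0.006, 0.004]
contact_force: [0.1, -0.3, 0.3]
opening: 94.1
```

```bash
python3 -c "
from m import *
b=img('top');a=img('scene')
print('port',plane(b,198.17,227.9,62))
go(531,-192.2,97+78)
c=np.hstack([cv2.resize(d['color'][y:y+120,x:x+120],None,fx=3.3,fy=3.3,interpolation=2) for d,x,y in((a,240,150),(b,280,140))])
cv2.imwrite('pics/i.png',c[:,:,::-1])"
```

```text
port [469.64094114  88.72983509  62.        ]
10.575 [ 531.6 -190.5  257.1] [[1.0, 0.002, -0.006], [0.006, -0.001, 1.0], [0.002, -1.0, -0.001]] [-0.5  0.2  0.2] [-0.04 -0.11  0.04] 93.58904312893034
shift [-0.7 82.1 -1.7] yaw now 0.006174800387974424 q [ 0.72  0.35 -0.6   1.87  0.24  0.98  0.03]
```

View pics/i.png

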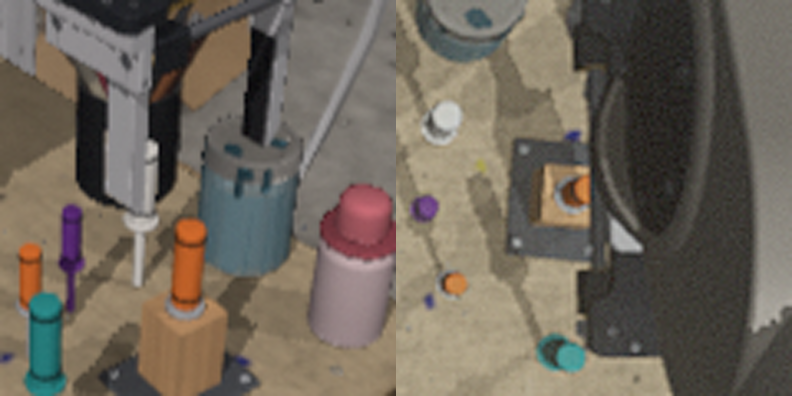

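The pin at (188,265) in the left half stands between the fingers, and the jar and bottle are clear. Next I descend and grip.

{"op": "apply_moves", "data": {
  "targets": [
    [[-0.0005,0.03,-0.0015],0],
    [[0,0.03,0],0],
    [[0,0.022,0],0],
    [[0,0,0],0],
    [[0,0,0],0]
  ]
}}

```text
time: 11.2
tool_pos: [531.2, -192.1, 175.1]
ee_rot: [-1.571, -0.006, 0.004]
contact_force: [0.1, 0.4, 0.4]
opening: 94.5
```

{"op": "apply_moves", "data": {
  "targets": [
    [[0,0,0],0],
    [[0,0,0],0],
    [[0,0,0],0],
    [[0,0,0],0],
    [[0,0,0],0],
    [[0,0,0],0],
    [[0,0,0],0],
    [[0,0,0],0]
  ],
  "claw": -1
}}

```text
time: 12.2
tool_pos: [530.6, -192.1, 173.7]
ee_rot: [-1.571, -0.005, 0.005]
contact_force: [0.0, -0.2, -0.6]
opening: 17.6
```

{"op": "apply_moves", "data": {
  "targets": [
    [[0,0,0],0],
    [[0,0,0],0],
    [[0,-0.01,0],0],
    [[0,0,0],0]
  ]
}}

```text
time: 12.7
tool_pos: [530.9, -192.2, 184.7]
ee_rot: [-1.571, -0.006, 0.004]
contact_force: [-0.1, 0.7, -1.0]
opening: 17.8
```

{"op": "apply_moves", "data": {
  "targets": [
    [[0,-0.02,0],0],
    [[0,-0.02,0],0],
    [[0,-0.02,0],0],
    [[0,-0.02,0],0],
    [[0,-0.03,0],0],
    [[0,0,0],0],
    [[0,0,0],0]
  ]
}}

```text
time: 13.58
tool_pos: [530.2, -192.2, 293.7]
ee_rot: [-1.571, -0.004, 0.005]
contact_force: [-0.4, 0.2, -1.1]
opening: 17.7
```

```bash
python3 -c "
from m import *
go(469.5,88.9,250)
a=img('scene');b=img('top')
c=np.hstack([cv2.resize(d['color'][y:y+130,x:x+120],None,fx=3.3,fy=3.3,interpolation=2) for d,x,y in((a,240,110),(b,280,140))])
cv2.imwrite('pics/j.png',c[:,:,::-1])"
```

```text
13.575 [ 530.2 -192.2  293.7] [[1.0, -0.0, -0.006], [0.006, -0.0, 1.0], [-0.0, -1.0, -0.0]] [-0.4  0.2 -1.1] [-0.04 -0.06  0.  ] 17.705614922168124
shift [-59.1  43.7 281.4] yaw now 0.005717350757095145 q [ 0.74  0.31 -0.61  1.84  0.2   1.05  0.06]
```

View pics/j.png

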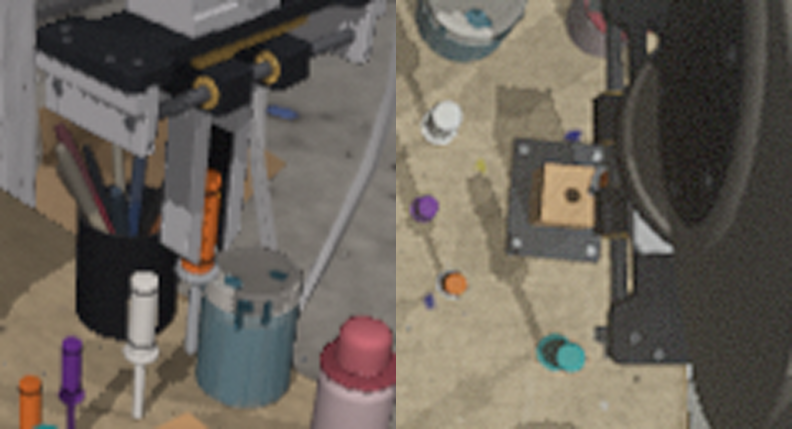

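The pin is lifted out and held between the fingers, with its tip at about (192,350) in the left half. The stand hole is empty at (572,196) in the right half. Next I check for tilt by projection.

```bash
python3 -c "
from m import *
a=img('scene');b=img('top')
print('hole',plane(b,332.98,199.05,62))
f=lambda p:((p+np.array([.5-240*0,.5]))) 
for h,n in((-78+25*0-0+0,'grip'),):pass
for n,z in(('top',25),('grip',0),('flange',-33),('tip',-90)):
    q=proj(a,[530.2,-192.2,215.7+z]);print(n,np.round((q-[240,110]+.5)*3.3-.5,1))
for n,z in(('top',25),('flange',-33)):
    q=proj(a,[531,-192.2,97+z]);print('stand',n,np.round((q-[240,150]+.5)*3.3-.5,1))
"
```

```text
hole [ 530.3180126  -191.85376647   62.        ]
top [206.5 177.3]
grip [203.1 218.7]
flange [198.9 270.8]
tip [192.1 354.5]
stand top [192.7 227.2]
stand flange [186.4 304.6]
```

{"op": "apply_moves", "data": {
  "targets": [
    [[-0.009,0,0.04],0],
    [[-0.009,0,0.04],0],
    [[-0.009,0,0.04],0],
    [[-0.009,0,0.04],0],
    [[-0.008,0,0.04],0],
    [[-0.008,0,0.04],0],
    [[-0.007,0,0.04],0],
    [[0,0,0],0]
  ]
}}

```text
time: 14.78
tool_pos: [469.1, 90.3, 293.6]
ee_rot: [-1.57, -0.008, 0.009]
contact_force: [0.1, -1.2, 0.2]
opening: 17.6
```

{"op": "apply_moves", "data": {
  "targets": [
    [[0.0003,0.02,-0.0013],0],
    [[0,0.02,0],0],
    [[0,0.015,0],0],
    [[0,0,0],0],
    [[0,0,0],0]
  ]
}}

```text
time: 15.4
tool_pos: [470.4, 86.3, 239.2]
ee_rot: [-1.571, -0.005, 0.004]
contact_force: [0.0, -0.7, -0.5]
opening: 17.4
```

```bash
python3 -c "
from m import *
o=st()
a=img('scene');p=o['tool_pos']
F=lambda q:np.round((q-np.array([150,130])+.5)*6-.5,1)
print('tip',F(proj(a,p-[0,0,167.5])),'flange',F(proj(a,p-[0,0,111])),'port',F(proj(a,[469.4,88.9,62])))
cv2.imwrite('pics/k.png',cv2.resize(a['color'][130:220,150:250],None,fx=6,fy=6,interpolation=2)[:,:,::-1])"
```

```text
15.4 [470.4  86.3 239.2] [[1.0, 0.0, -0.006], [0.006, 0.0, 1.0], [0.0, -1.0, 0.0]] [ 0.  -0.7 -0.5] [-0.03 -0.09  0.  ] 17.425527278393755
tip [258.  359.6] flange [244.9 234.1] port [254.3 378.3]
```

View pics/k.png

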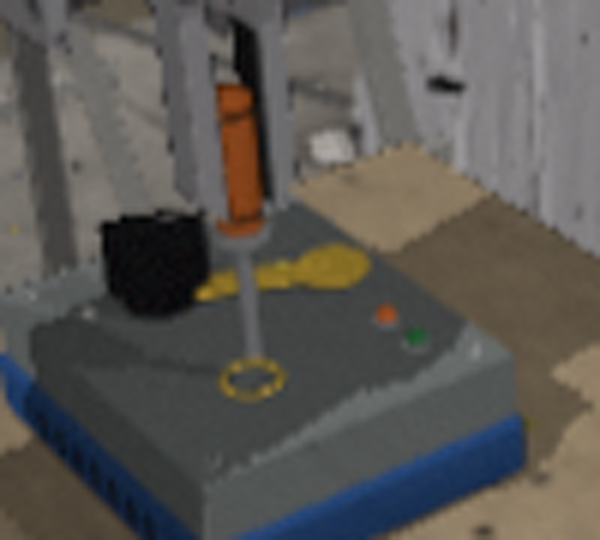

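{"op": "apply_moves", "data": {
  "targets": [
    [[-0.001,0,0.0026],0],
    [[0,0,0],0],
    [[0,0,0],0],
    [[0,0,0],0]
  ]
}}

```text
time: 15.95
tool_pos: [469.2, 88.9, 238.8]
ee_rot: [-1.571, -0.005, 0.005]
contact_force: [1.3, 0.3, -0.4]
opening: 17.8
```

{"op": "apply_moves", "data": {
  "targets": [
    [[0,0.006,0],0],
    [[0,0.006,0],0],
    [[0,0.006,0],0],
    [[0,0.004,0],0],
    [[0,0,0],0],
    [[0,0,0],0]
  ]
}}

```text
time: 16.7
tool_pos: [469.2, 88.9, 216.8]
ee_rot: [-1.571, -0.005, 0.005]
contact_force: [0.2, 0.1, -1.0]
opening: 17.1
```

{"op": "apply_moves", "data": {
  "targets": [
    [[0,0.002,0],0],
    [[0,0.002,0],0],
    [[0,0.002,0],0],
    [[0,0,0],0],
    [[0,0,0],0]
  ]
}}

```text
time: 17.32
tool_pos: [469.1, 88.9, 210.7]
ee_rot: [-1.571, -0.005, 0.005]
contact_force: [-0.2, -0.3, -0.6]
opening: 17.7
```

{"op": "apply_moves", "data": {
  "targets": [
    [[0,0.001,0],0],
    [[0,0.001,0],0],
    [[0,0.001,0],0],
    [[0,0,0],0],
    [[0,0,0],0]
  ]
}}

```text
time: 17.95
tool_pos: [469.2, 88.9, 207.8]
ee_rot: [-1.571, -0.005, 0.005]
contact_force: [-0.1, 0.5, 2.0]
opening: 17.5
```

{"op": "apply_moves", "data": {
  "targets": [
    [[0,0.001,0],0],
    [[0,0.001,0],0],
    [[0,0,0],0],
    [[0,0,0],0],
    [[0,0,0],0]
  ]
}}

```text
time: 18.58
tool_pos: [469.2, 88.9, 205.7]
ee_rot: [-1.571, -0.005, 0.005]
contact_force: [-1.4, 0.1, 3.6]
opening: 17.5
```

{"op": "apply_moves", "data": {
  "targets": [
    [[0,0.001,0],0],
    [[0,0.001,0],0],
    [[0,0,0],0],
    [[0,0,0],0],
    [[0,0,0],0]
  ]
}}

```text
time: 19.2
tool_pos: [469.2, 88.9, 203.7]
ee_rot: [-1.571, -0.005, 0.005]
contact_force: [0.6, -0.3, 4.2]
opening: 17.2
```

```bash
python3 -c "
from m import *
F=[];
for i in range(8):
    img('top');o=telemetry.get_obs();F.append(o['contact_force'])
st();print(np.mean(F,0))"
```

```text
19.6 [469.2  88.9 203.7] [[1.0, 0.0, -0.006], [0.006, 0.0, 1.0], [0.0, -1.0, 0.0]] [0.3 0.2 5.4] [-0.01 -0.06 -0.  ] 17.32049442462481
[-0.09585281 -0.06823712  4.62502786]
```

{"op": "apply_moves", "data": {
  "targets": [
    [[0,0.0005,0],0],
    [[0,0,0],0],
    [[0,0,0],0],
    [[0,0,0],0]
  ]
}}

```text
time: 20.1
tool_pos: [469.1, 88.9, 203.2]
ee_rot: [-1.571, -0.005, 0.005]
contact_force: [-0.5, 0.3, 3.9]
opening: 17.4
```

```bash
python3 -c "
from m import *
F=[];
for i in range(14):
    b=img('top');o=telemetry.get_obs();F.append(o['contact_force'])
st();print(np.mean(F,0))
a=img('scene')
c=np.hstack([cv2.resize(d['color'][y:y+100,x:x+100],None,fx=4,fy=4,interpolation=2) for d,x,y in((a,150,120),(b,130,170))])
cv2.imwrite('pics/l.png',c[:,:,::-1])"
```

```text
20.8 [469.2  88.9 203.2] [[1.0, 0.0, -0.006], [0.006, 0.0, 1.0], [0.0, -1.0, 0.0]] [ 0.5 -0.1  4.3] [ 0.03 -0.22 -0.02] 17.640692625497184
[ 0.27200992 -0.08309069  4.66529323]
```

View pics/l.png

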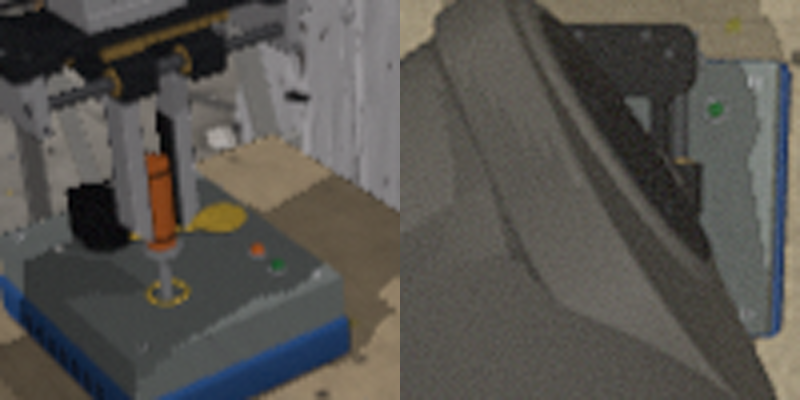

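The pin stands upright through the port at (167,290) in the left half, gripped, and the cover is still off at (220,215). About 5.3 N net on the spring means roughly 6.5 mm or more of travel. I hand it in.

```bash
python3 -c "
from h import *
print(ticket.job_done());st()"
```

```text
the job is handed in; nothing more can be done
None
the job is handed in; nothing more can be done
```

I turned the knob about 1.2 rad anticlockwise, lifted the orange pin out of its stand and lowered it through the port. The job was handed in at about 21 s, with the pin still gripped and holding the red button down.

**Last checks:**
- **Cover:** it was still off the port in the last picture.
- **Pin:** it looked upright, gripped at an opening of about 17.5 mm. The tool was within about 1 mm of the measured port axis.
- **Press:** the net push was steady at about 5.3 N, well under the 30 N limit. By the spring figures that is about 6.5 mm of button travel. The tool's height suggested 7.5 mm or more, so the two disagree by about 1 mm; both are above the 5 mm needed.
- **Jar and bottle:** nothing touched either of them during the moves and no force suggested contact. I did not re-measure their positions at the end.

**Other disagreements:**
- The last 0.5 mm of lowering raised the force by only about 0.04 N, where about 0.25 N was expected. That is close to the noise, but I could not rule out a slight slip of the pin in the grip.
- The two cameras also disagreed by up to about 7 mm on early positions. I used the top view, which the gripper's centring on the knob confirmed to about 1 mm.

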